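Tap down the depth plungers on three castings in order

TASK

Check the seat depth of three castings: with a fingertip, press the coloured plungers down lightly from above, all the way to the stop, first the blue one, then the yellow, then the red. Leave the green plunger up, do not slide, tip or pick up any casting, never push hard, and leave the other things on the bench alone.

Things in the scene. Friction and masses are not known exactly. Their poses are not given: they have to be found in the camera images.
- casting_blue: loose round casting, 80 mm tall, barrel 62 mm, top flange 80 mm across, with three small ears, upright on the 4 mm rubber mat, about 0.45 kg; origin under its centre, z up. A black gauge, 60 mm across, 10 mm high, sits on a 6 mm rubber pad fixed on its top, the blue plunger at its centre. The four castings swap places, over 110 mm apart.
- plunger_blue_top (a point): centre of the flat top of the blue plunger head, a disc 26 mm across and 8 mm thick on a 10 mm stem, on the casting's axis. Moves with the plunger: 127 mm above the table when fully up, 113 mm when fully down.
- plunger_blue (a joint): how far the blue plunger is pushed down, in m: 0 fully up, 0.014 on its stop. Starts at 0 to 0.003. Friction alone (about 2.5 N, no spring) holds it, so it stays where it is left; the rubber pad below the gauge yields about 1 mm per 3 N.
- casting_yellow: loose round casting, 65 mm tall, barrel 62 mm, top flange 80 mm across, with three small ears, upright on the 4 mm rubber mat, about 0.45 kg; origin under its centre, z up. A black gauge, 60 mm across, 10 mm high, sits on a 6 mm rubber pad fixed on its top, the yellow plunger at its centre. The four castings swap places, over 110 mm apart.
- plunger_yellow_top (a point): centre of the flat top of the yellow plunger head, a disc 26 mm across and 8 mm thick on a 10 mm stem, on the casting's axis. Moves with the plunger: 112 mm above the table when fully up, 98 mm when fully down.
- plunger_yellow (a joint): how far the yellow plunger is pushed down, in m: 0 fully up, 0.014 on its stop. Starts at 0 to 0.003. Friction alone (about 2.5 N, no spring) holds it, so it stays where it is left; the rubber pad below the gauge yields about 1 mm per 3 N.
- casting_red: loose round casting, 50 mm tall, barrel 62 mm, top flange 80 mm across, with three small ears, upright on the 4 mm rubber mat, about 0.45 kg; origin under its centre, z up. A black gauge, 60 mm across, 10 mm high, sits on a 6 mm rubber pad fixed on its top, the red plunger at its centre. The four castings swap places, over 110 mm apart.
- plunger_red_top (a point): centre of the flat top of the red plunger head, a disc 26 mm across and 8 mm thick on a 10 mm stem, on the casting's axis. Moves with the plunger: 97 mm above the table when fully up, 83 mm when fully down.
- plunger_red (a joint): how far the red plunger is pushed down, in m: 0 fully up, 0.014 on its stop. Starts at 0 to 0.003. Friction alone (about 2.5 N, no spring) holds it, so it stays where it is left; the rubber pad below the gauge yields about 1 mm per 3 N.
- casting_green: loose round casting, 65 mm tall, barrel 62 mm, top flange 80 mm across, with three small ears, upright on the 4 mm rubber mat, about 0.45 kg; origin under its centre, z up. A black gauge, 60 mm across, 10 mm high, sits on a 6 mm rubber pad fixed on its top, the green plunger at its centre. The four castings swap places, over 110 mm apart.
- plunger_green_top (a point): centre of the flat top of the green plunger head, a disc 26 mm across and 8 mm thick on a 10 mm stem, on the casting's axis. Moves with the plunger: 112 mm above the table when fully up, 98 mm when fully down.
- plunger_green (a joint): how far the green plunger is pushed down, in m: 0 fully up, 0.014 on its stop. Starts at 0 to 0.003. Friction alone (about 2.5 N, no spring) holds it, so it stays where it is left; the rubber pad below the gauge yields about 1 mm per 3 N. It must be left as it is.
- spare_a: spare open aluminium casting without gauge, 80 mm across, 65 mm tall, origin under its centre; leave alone
- spare_b: spare open aluminium casting without gauge, 80 mm across, 50 mm tall, origin under its centre; leave alone
- scraper: screwdriver-like scraper lying on the mat, 200 mm long, grey handle; leave alone
- file: flat file, 250 mm long, wooden handle, lying down; leave alone
- hammer: hammer lying down; leave alone
- tin: open blue tin, 76 mm across, 85 mm tall, origin under its centre; leave alone
Not all that is in view belongs to the job. Leave any pink look-alike of the casting_red alone.

How it is judged:
On the way, in this order (a step that is already met when the one before it is completed fails the run):
1. the blue plunger is down, yellow and red still up (value of joint plunger_blue above 0.01 m and value of joint each of plunger_yellow, plunger_red below 0.005 m), for 0.1 s.
2. then the yellow plunger is down, red still up (value of joint each of plunger_blue, plunger_yellow above 0.01 m and value of joint plunger_red below 0.005 m), for 0.1 s.
3. then the red plunger is down too (value of joint each of plunger_blue, plunger_yellow, plunger_red above 0.01 m), for 0.1 s.
At the end, for the whole second after the job is handed in: The blue, yellow and red plungers are at least 10 mm down (stop at 14 mm), the green one is less than 5 mm down, all four castings stand upright, at rest, within 25 mm of where they began, and the other things lie within 30 mm of where they began (all of step 3 and value of joint plunger_green below 0.005 m and distance of each of casting_blue, casting_yellow, casting_red, casting_green from where it was at the start of the episode below 0.025 m and angle between each of casting_blue, casting_yellow, casting_red, casting_green's own z axis and vertical below 0.1 rad and linear speed of each of casting_blue, casting_yellow, casting_red, casting_green below 0.02 m/s and distance of each of spare_a, spare_b, scraper, file, hammer, tin from where it was at the start of the episode below 0.03 m); the robot touches nothing.
It fails at once if a plunger is pushed (5 mm down) before the one named ahead of it is down ((value of joint plunger_yellow above 0.005 m and value of joint plunger_blue below 0.01 m) or (value of joint plunger_red above 0.005 m and value of joint plunger_yellow below 0.01 m)).
It fails at once if the green plunger is pushed down (5 mm) (value of joint plunger_green above 0.005 m).
It fails at once if a casting or its plunger is pushed harder than 20 N (contact force between any of the fingers, the arm and casting_blue above 20 N or contact force between any of the fingers, the arm and casting_yellow above 20 N or contact force between any of the fingers, the arm and casting_red above 20 N or contact force between any of the fingers, the arm and casting_green above 20 N).
It fails at once if a casting is lifted (10 mm), tipped (0.25 rad) or shifted (25 mm) (height (world z) of any of casting_blue, casting_yellow, casting_red, casting_green above 0.014 m or angle between any of casting_blue, casting_yellow, casting_red, casting_green's own z axis and vertical above 0.25 rad or distance of any of casting_blue, casting_yellow, casting_red, casting_green from where it was at the start of the episode above 0.025 m).
It fails at once if another thing on the bench is moved by more than 30 mm (distance of any of spare_a, spare_b, scraper, file, hammer, tin from where it was at the start of the episode above 0.03 m).
It also fails if it takes over 42 s, if anything falls off the work surface, if the arm or the gripper's body presses on something with over 40 N, if the wrist force passes 120 N, or if a joint passes its speed limit or range.

ROBOT

A 6-joint arm with a two-finger parallel gripper is mounted at the origin on the work surface. World frame = base frame: x ahead of the robot, y to its left, z up, the work surface at z = 0. Lengths are in m, angles in rad, forces in N, time in s.
With the tool pointing down it reaches from about 0.325 to 0.775 m from the base axis. Payload 5.5 kg.
Tool frame: the origin (TCP) lies midway between the tips of the shut fingers; the grasp point (between the pads) lies 19 mm behind it; z points along the fingers, y is the line along which they close (so a half turn about z gives the same grasp; the last joint's range is limited). The gripper opens to 85 mm and grips with 20 to 120 N. Pads are 22 mm wide; open, the fingers measure 114 mm over their backs; the gripper's body (76 mm by 85 mm) begins 54 mm behind the grasp point. The pads swing forward as they close: fully open they stand 13 mm farther back than shut.
Start: joints at [-0.057, 0.091, 1.231, -0, 1.82, -0.057], TCP at [0.6, -0, 0.231] pointing down, gripper open.
Joint ranges: [-2.87, 2.87], [-0.86, 2.18], [0.17, 2.46], [-1.51, 4.65], [0.06, 2.69], [-2.65, 2.65]. Speed limits (rad/s): [2.57, 2.57, 3.01, 3.14, 3.14, 3.14].

INTERFACE

Orientations are given as a unit quaternion [x, y, z, w].
In Python, from plant import status, get_image, job_done gives the robot as it stands.
- The arm moves only by the shell command python3 -m crank 'ROWS' [FORCE]. ROWS is JSON, a list of rows, each an object with "grip": the opening, from 0 (shut) to 1 (fully open); "translation": the shift along the world's x, y, z in cm, a list of three; "delta_rot": the turn, a rotation vector about the world's x, y, z in units of 5 degrees (1.0 is 5 degrees), a list of three. In form: [{"grip": grip, "translation": [dx, dy, dz], "delta_rot": [ax, ay, az]}, ...]. A call has 1 to 10 rows; each row is the pose to reach, as a shift and turn from the pose commanded when the call began; what a row does not reach only later rows make up. A row lasts 1/10 s, in which the tool goes at most 50 mm and 8.59 degrees, less where a joint would pass 70% of its speed; a pose out of reach is approached as far as the arm can. A call with a gripper value outside its range is refused whole. The fingers move at their own pace and stop on an object; FORCE is the grip in N (left out, the last holds). Time passes only in rows, so rows that repeat a pose let the fingers close. It gives the time, the measured TCP pose, the force, the opening and the grip force at its end, in the units of the state.
- status.get_state(): the state, without advancing time (a new reading comes with each control period).
- get_image(name): name is "scene" or "side" or "wrist"; returns a dict with "img" (480x640x3 uint8, blue, green, red), "mtx" (3x3 intrinsics, pixels), "pose" (4x4, takes a point from camera to world coordinates); the wrist camera has in their place "hand_eye" (4x4, takes a point from camera to tool coordinates, whose origin is the TCP and whose axes are the flange's). Camera axes: x right, y down, z forward; pixel columns grow to the right and rows downward; lengths in m; the calibration is good to about 2 mm. A picture is of the moment at which its call begins: read the wrist's pose just before it. There is no depth.
- job_done(): hands the job in; it is judged then, once.
The state is a dict: "t": time; "qpos": joint angles; "joint_velocities": joint speeds; "joint_efforts": joint torques, N m; "eef_pos": TCP position; "tcp_rot": TCP orientation; "wrist_force": force on the tool from outside, world axes, zero at the start; "moment": the same for the moment, N m; "opening": opening from 0.0 (shut) to 1.0 (fully open); "grasp_force": force on a finger pad.
Only numpy, scipy, OpenCV 4.12 (cv2) and the standard library are available. Lean on these libraries where they do the work, as an engineer would, in place of code of your own. Each camera call takes 0.05 s, during which the arm holds its last target. There are 200 camera calls.

## Working session

There is one attempt and no reset: what is moved stays moved. The work goes in short steps, Python scripts to look and compute and a shell command to move; the robot and the scene stay as the last step left them, time stands still between calls to the robot, and variables do not carry over. Pictures are saved under pics/ and viewed, at most 10 in all, crops included, and the job is handed in when it is done.

```bash
mkdir -p pics
python3 - <<'E'
from plant import status,get_image
import cv2,pickle
d={}
for n in("scene","side"):
    d[n]=get_image(n); cv2.imwrite(f"pics/{n}0.png",d[n]["img"])
pickle.dump(d,open("im.pkl","wb"))
s=status.get_state();print(s)
E
```

```text
{'t': 0.1, 'qpos': array([-5.66754791e-02,  9.18525993e-02,  1.23177553e+00,  2.28544178e-05,
        1.81982102e+00, -5.67224465e-02]), 'joint_velocities': array([ 0.00168532, -0.00250919, -0.00136208,  0.00048579,  0.00208319,
        0.00134616]), 'joint_efforts': array([ 2.62064459e-03, -4.60215712e+01, -4.19218469e+01, -9.60827560e-05,
        1.05514470e-02,  1.00166855e-05]), 'eef_pos': array([5.99742795e-01, 3.50864502e-05, 2.30216940e-01]), 'tcp_rot': array([ 7.07087887e-01,  7.07125066e-01, -6.09855365e-04, -6.99886997e-04]), 'wrist_force': array([-0.13851837, -0.99409637, -0.56887722]), 'moment': array([0.01911046, 0.00670874, 0.00063401]), 'grasp_force': 0.0, 'opening': 0.999348298551748}
```

View pics/scene0.png

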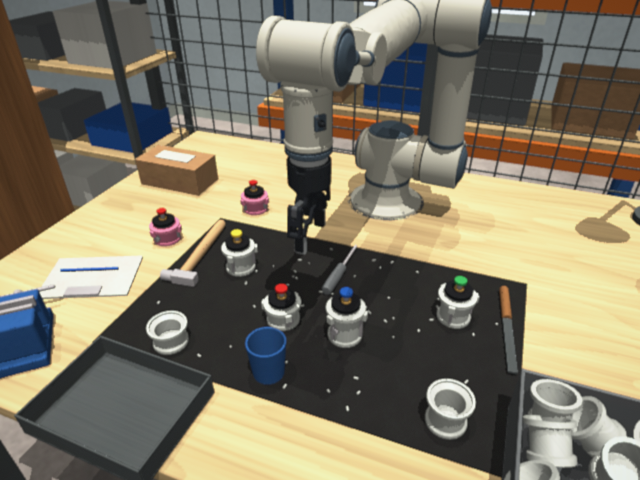

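View pics/side0.png

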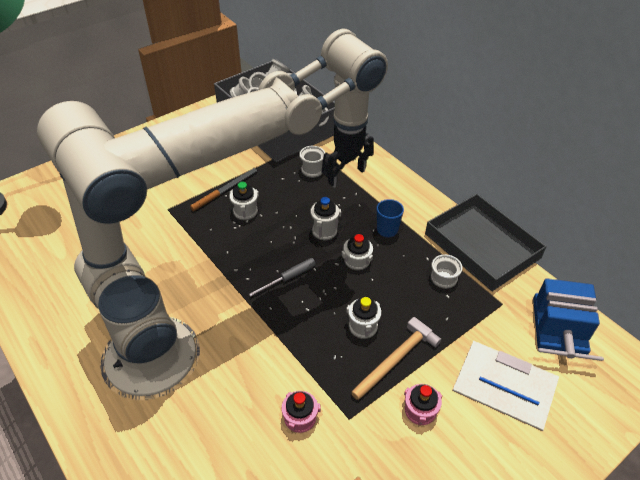

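The scene view shows blue at (347,295), yellow at (237,234), green at (460,282) and the grey casting's red at (282,290). Red candidates are (282,290), (253,185) and (162,213). The last two sit on pink bodies off the mat, so (282,290) is the one meant. I'll confirm it in a crop and measure.

```bash
cat > meas.py <<'E'
import cv2,numpy as np
H={'blue':(100,130,.127),'yellow':(22,35,.112),'red':(0,8,.097),'green':(50,85,.112)}
APP={'scene':dict(blue=(347,295),yellow=(237,234),red=(282,290),green=(460,282)),
     'side':dict(blue=(325,202),yellow=(366,302),red=(359,240),green=(242,187))}
def ray(d,uv):
    K,P=d["mtx"],np.array(d["pose"]); r=P[:3,:3]@np.linalg.inv(K)@[uv[0],uv[1],1]
    return P[:3,3],r/np.linalg.norm(r)
def blob(img,c,near,R=22):
    h=cv2.cvtColor(img,cv2.COLOR_BGR2HSV);lo,hi,_=H[c]
    m=cv2.inRange(h,(lo,140,60),(hi,255,255))
    if c=='red': m|=cv2.inRange(h,(172,140,60),(180,255,255))
    k=np.zeros_like(m);cv2.circle(k,near,R,255,-1);m&=k
    n,l,s,ce=cv2.connectedComponentsWithStats(m);i=1+np.argmax(s[1:,4]);return ce[i],s[i]
def onplane(o,r,z): return o+r*(z-o[2])/r[2]
E
python3 - <<'E'
import pickle;from meas import *
d=pickle.load(open("im.pkl","rb"))
for c in H:
    rs=[]
    for v in d:
        ce,s=blob(d[v]["img"],c,APP[v][c]);o,r=ray(d[v],ce);rs.append((o,r))
        print(c,v,ce.round(1),s,(1000*onplane(o,r,H[c][2]-.005)).round(1))
    A=sum(np.eye(3)-np.outer(r,r) for o,r in rs);b=sum((np.eye(3)-np.outer(r,r))@o for o,r in rs)
    print('  tri',(1000*np.linalg.solve(A,b)).round(1))
i=d["scene"]["img"];cv2.imwrite("pics/crop.png",cv2.resize(i[165:345,140:380],None,fx=3.3,fy=3.3,interpolation=cv2.INTER_CUBIC))
E
```

```text
blue scene [345.9 291.7] [339 287  14  10 121] [584.1  68.1 122. ]
blue side [324.6 200.4] [320 197  10   8  64] [584.7  66.5 122. ]
  tri [584.6  67.5 121.8]
yellow scene [235.9 232.8] [230 229  13   9  88] [ 457.8 -248.9  107. ]
yellow side [365.3 301.4] [360 297  12  10  96] [ 456.4 -251.9  107. ]
  tri [ 456.7 -250.5  105.7]
red scene [280.6 288. ] [274 283  14  11 127] [587.9 -73.   92. ]
red side [358.6 237.8] [354 234  10   9  73] [587.4 -75.5  92. ]
  tri [587.6 -74.1  91.1]
green scene [460.3 280.2] [454 276  13  10  98] [449.9 273.1 107. ]
green side [241.8 184.7] [237 181  10   8  59] [448.6 271.1 107. ]
  tri [449.1 272.7 106. ]
```

View pics/crop.png

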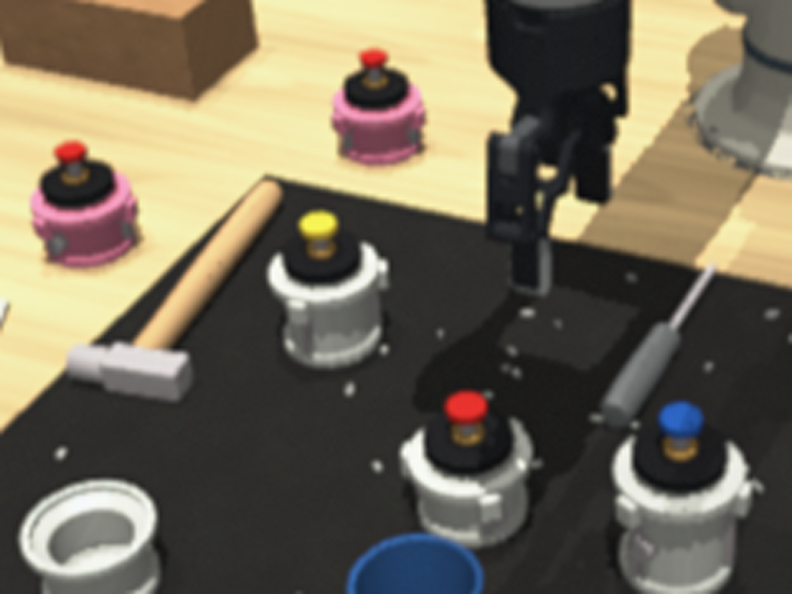

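Triangulated heights match the plunger tops to within 2 mm. The crop confirms the red target sits on a light-grey casting on the mat, and the two others are pink look-alikes. Next: shut the fingers and go above blue (584.4, 67.3).

```bash
python3 -m crank '[{"grip":0,"translation":[-0.8,3.4,0],"delta_rot":[0,0,0]},{"grip":0,"translation":[-1.56,6.73,0],"delta_rot":[0,0,0]},{"grip":0,"translation":[-1.56,6.73,0],"delta_rot":[0,0,0]},{"grip":0,"translation":[-1.56,6.73,0],"delta_rot":[0,0,0]},{"grip":0,"translation":[-1.56,6.73,-3],"delta_rot":[0,0,0]},{"grip":0,"translation":[-1.56,6.73,-6],"delta_rot":[0,0,0]},{"grip":0,"translation":[-1.56,6.73,-8.5],"delta_rot":[0,0,0]},{"grip":0,"translation":[-1.56,6.73,-8.5],"delta_rot":[0,0,0]},{"grip":0,"translation":[-1.56,6.73,-8.5],"delta_rot":[0,0,0]},{"grip":0,"translation":[-1.56,6.73,-8.5],"delta_rot":[0,0,0]}]' 20
python3 - <<'E'
from plant import get_image,status
import cv2,numpy as np
v=[get_image(n)["img"] for n in("scene","side")]
a=cv2.resize(v[0][200:360,260:420],(400,400));b=cv2.resize(v[1][120:280,245:405],(400,400))
cv2.imwrite("pics/blue1.png",np.hstack([a,b]));s=status.get_state();print(s["eef_pos"],s["wrist_force"],s["opening"],s["t"])
E
```

```text
t: 1.1
eef_pos: [0.5853, 0.0668, 0.1484]
tcp_rot: [0.707, 0.707, 0.001, 0.001]
wrist_force: [-0.2, 0.5, -0.7]
opening: -0.002
grasp_force: 0.0
[0.58536924 0.06708019 0.14854299] [0.0966052  0.77152167 0.09497949] -0.0015747443247387893 1.2
```

View pics/blue1.png

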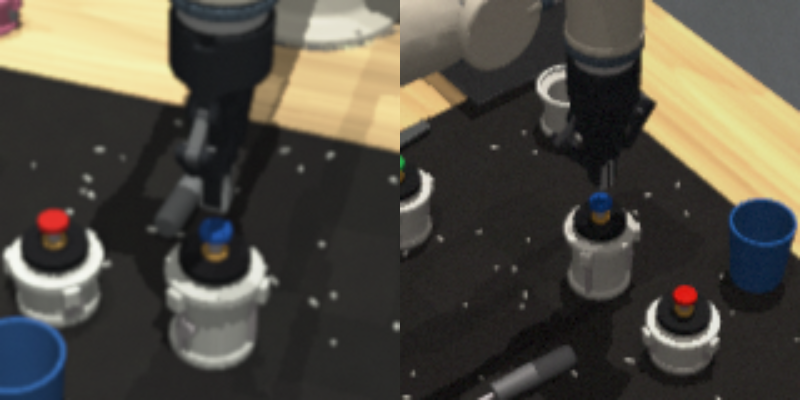

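The closed fingertips are directly above the blue head in both views. I'll descend slowly onto it.

```bash
python3 -m crank '[{"grip":0,"translation":[0,0,-1],"delta_rot":[0,0,0]},{"grip":0,"translation":[0,0,-1.7],"delta_rot":[0,0,0]},{"grip":0,"translation":[0,0,-2],"delta_rot":[0,0,0]},{"grip":0,"translation":[0,0,-2.2],"delta_rot":[0,0,0]},{"grip":0,"translation":[0,0,-2.4],"delta_rot":[0,0,0]},{"grip":0,"translation":[0,0,-2.6],"delta_rot":[0,0,0]},{"grip":0,"translation":[0,0,-2.8],"delta_rot":[0,0,0]},{"grip":0,"translation":[0,0,-2.8],"delta_rot":[0,0,0]}]'
```

```text
t: 2.0
eef_pos: [0.5844, 0.0673, 0.1181]
tcp_rot: [0.707, 0.707, 0.0, -0.0]
wrist_force: [-0.7, -1.1, 1.8]
opening: -0.002
grasp_force: 1.0
```

```bash
python3 -m crank '[{"grip":0,"translation":[0,0,-0.15],"delta_rot":[0,0,0]},{"grip":0,"translation":[0,0,-0.3],"delta_rot":[0,0,0]},{"grip":0,"translation":[0,0,-0.45],"delta_rot":[0,0,0]},{"grip":0,"translation":[0,0,-0.6],"delta_rot":[0,0,0]},{"grip":0,"translation":[0,0,-0.6],"delta_rot":[0,0,0]},{"grip":0,"translation":[0,0,-0.6],"delta_rot":[0,0,0]}]'
```

```text
t: 2.6
eef_pos: [0.5845, 0.0673, 0.1122]
tcp_rot: [0.707, 0.707, 0.0, -0.0]
wrist_force: [-0.7, -0.2, 1.5]
opening: -0.002
grasp_force: 0.9
```

```bash
python3 -m crank '[{"grip":0,"translation":[0,0,-0.05],"delta_rot":[0,0,0]},{"grip":0,"translation":[0,0,-0.1],"delta_rot":[0,0,0]},{"grip":0,"translation":[0,0,-0.15],"delta_rot":[0,0,0]},{"grip":0,"translation":[0,0,-0.15],"delta_rot":[0,0,0]},{"grip":0,"translation":[0,0,-0.15],"delta_rot":[0,0,0]}]'
```

```text
t: 3.1
eef_pos: [0.5845, 0.0673, 0.1112]
tcp_rot: [0.707, 0.707, 0.0, 0.0]
wrist_force: [-1.6, 0.8, 5.2]
opening: 0.002
grasp_force: 2.4
```

The force rises firmly at z = 111.2, so blue is on its stop. I'll rise and cross to yellow (457, −250.5).

```bash
python3 -m crank '[{"grip":0,"translation":[0,0,2.5],"delta_rot":[0,0,0]},{"grip":0,"translation":[0,0,6],"delta_rot":[0,0,0]},{"grip":0,"translation":[-1.6,-4,6],"delta_rot":[0,0,0]},{"grip":0,"translation":[-3.2,-8,6],"delta_rot":[0,0,0]},{"grip":0,"translation":[-4.8,-12,6],"delta_rot":[0,0,0]},{"grip":0,"translation":[-6.4,-16,6],"delta_rot":[0,0,0]},{"grip":0,"translation":[-8,-20,6],"delta_rot":[0,0,0]},{"grip":0,"translation":[-9.6,-24,6],"delta_rot":[0,0,0]},{"grip":0,"translation":[-11.2,-28,6],"delta_rot":[0,0,0]},{"grip":0,"translation":[-12.75,-31.78,6],"delta_rot":[0,0,0]}]'
python3 -m crank '[{"grip":0,"translation":[0,0,0],"delta_rot":[0,0,0]},{"grip":0,"translation":[0,0,0],"delta_rot":[0,0,0]},{"grip":0,"translation":[0,0,-2],"delta_rot":[0,0,0]},{"grip":0,"translation":[0,0,-4],"delta_rot":[0,0,0]},{"grip":0,"translation":[0,0,-4],"delta_rot":[0,0,0]},{"grip":0,"translation":[0,0,-4],"delta_rot":[0,0,0]}]'
python3 - <<'E'
from plant import get_image,status
from meas import *
d={n:get_image(n) for n in("scene","side")};v=[d[n]["img"] for n in d]
a=cv2.resize(v[0][160:320,155:315],(400,400));b=cv2.resize(v[1][220:380,285:445],(400,400))
cv2.imwrite("pics/y1.png",np.hstack([a,b]));s=status.get_state();print(s["eef_pos"],s["wrist_force"],s["t"])
for c in H:
  for n in d:
    try: ce,st=blob(d[n]["img"],c,APP[n][c]);print(c,n,ce.round(1),st[4])
    except Exception as e: print(c,n,'hidden')
E
```

```text
t: 4.1
eef_pos: [0.4559, -0.2523, 0.17]
tcp_rot: [0.707, 0.707, -0.0, -0.0]
wrist_force: [1.2, 0.5, -0.9]
opening: 0.001
grasp_force: 0.0
t: 4.7
eef_pos: [0.4572, -0.2494, 0.1306]
tcp_rot: [0.707, 0.708, 0.0, -0.001]
wrist_force: [0.7, -0.0, 0.1]
opening: -0.004
grasp_force: 0.0
[ 0.45768593 -0.25015769  0.13203874] [ 1.25674052 -0.11652295 -0.42965383] 4.8
blue scene [345.7 296.2] 126
blue side [324.6 202.8] 51
yellow scene [236.1 232.9] 88
yellow side [365.5 301.5] 88
red scene [280.6 288.1] 122
red side hidden
green scene [460.2 280.2] 99
green side hidden
```

View pics/y1.png

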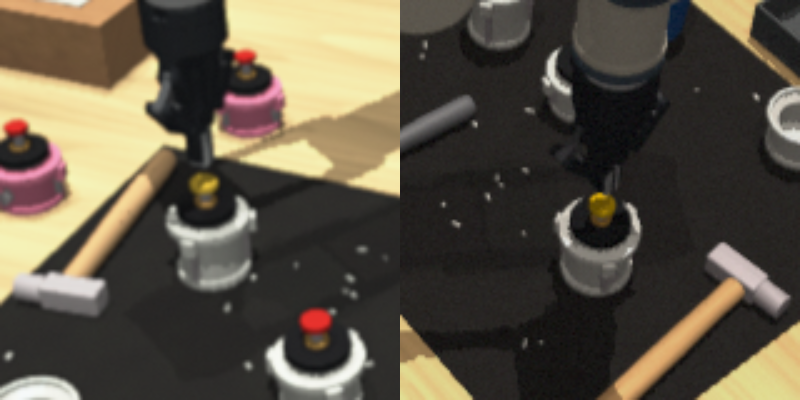

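Blue has visibly dropped, about 4.5 px in the scene view. The tip stands over the yellow head, so I'll press it the same way.

```bash
python3 -m crank '[{"grip":0,"translation":[0,0,-0.9],"delta_rot":[0,0,0]},{"grip":0,"translation":[0,0,-1.4],"delta_rot":[0,0,0]},{"grip":0,"translation":[0,0,-1.6],"delta_rot":[0,0,0]},{"grip":0,"translation":[0,0,-1.8],"delta_rot":[0,0,0]},{"grip":0,"translation":[0,0,-2.0],"delta_rot":[0,0,0]},{"grip":0,"translation":[0,0,-2.2],"delta_rot":[0,0,0]},{"grip":0,"translation":[0,0,-2.4],"delta_rot":[0,0,0]},{"grip":0,"translation":[0,0,-2.6],"delta_rot":[0,0,0]},{"grip":0,"translation":[0,0,-2.6],"delta_rot":[0,0,0]}]'
python3 -m crank '[{"grip":0,"translation":[0,0,-0.15],"delta_rot":[0,0,0]},{"grip":0,"translation":[0,0,-0.3],"delta_rot":[0,0,0]},{"grip":0,"translation":[0,0,-0.45],"delta_rot":[0,0,0]},{"grip":0,"translation":[0,0,-0.6],"delta_rot":[0,0,0]},{"grip":0,"translation":[0,0,-0.7],"delta_rot":[0,0,0]},{"grip":0,"translation":[0,0,-0.7],"delta_rot":[0,0,0]},{"grip":0,"translation":[0,0,-0.7],"delta_rot":[0,0,0]}]'
```

```text
t: 5.7
eef_pos: [0.457, -0.2506, 0.1048]
tcp_rot: [0.707, 0.707, -0.0, 0.0]
wrist_force: [0.6, -0.1, 1.9]
opening: -0.001
grasp_force: 0.9
t: 6.4
eef_pos: [0.457, -0.2505, 0.0977]
tcp_rot: [0.707, 0.707, -0.0, 0.0]
wrist_force: [-0.1, -0.4, 1.0]
opening: 0.001
grasp_force: 0.7
```

```bash
python3 -m crank '[{"grip":0,"translation":[0,0,-0.05],"delta_rot":[0,0,0]},{"grip":0,"translation":[0,0,-0.1],"delta_rot":[0,0,0]},{"grip":0,"translation":[0,0,-0.15],"delta_rot":[0,0,0]},{"grip":0,"translation":[0,0,-0.15],"delta_rot":[0,0,0]},{"grip":0,"translation":[0,0,-0.15],"delta_rot":[0,0,0]}]'
```

```text
t: 6.9
eef_pos: [0.457, -0.2506, 0.0965]
tcp_rot: [0.707, 0.707, 0.0, 0.0]
wrist_force: [0.3, -0.6, 3.5]
opening: -0.004
grasp_force: 1.9
```

```bash
python3 -m crank '[{"grip":0,"translation":[0,0,-0.05],"delta_rot":[0,0,0]},{"grip":0,"translation":[0,0,-0.05],"delta_rot":[0,0,0]},{"grip":0,"translation":[0,0,-0.05],"delta_rot":[0,0,0]}]'
```

```text
t: 7.2
eef_pos: [0.457, -0.2506, 0.0961]
tcp_rot: [0.707, 0.707, 0.0, 0.0]
wrist_force: [-1.3, -0.7, 5.4]
opening: 0.001
grasp_force: 2.5
```

Yellow is on its stop. Now rise and cross to red (587.5, −74).

```bash
python3 -m crank '[{"grip":0,"translation":[0,0,2.5],"delta_rot":[0,0,0]},{"grip":0,"translation":[0,0,6],"delta_rot":[0,0,0]},{"grip":0,"translation":[2.2,3,6],"delta_rot":[0,0,0]},{"grip":0,"translation":[4.8,6.5,6],"delta_rot":[0,0,0]},{"grip":0,"translation":[7.4,10,6],"delta_rot":[0,0,0]},{"grip":0,"translation":[10,13.5,6],"delta_rot":[0,0,0]},{"grip":0,"translation":[13.05,17.65,6],"delta_rot":[0,0,0]},{"grip":0,"translation":[13.05,17.65,6],"delta_rot":[0,0,0]},{"grip":0,"translation":[13.05,17.65,4],"delta_rot":[0,0,0]},{"grip":0,"translation":[13.05,17.65,2],"delta_rot":[0,0,0]}]'
python3 -m crank '[{"grip":0,"translation":[0,0,0],"delta_rot":[0,0,0]},{"grip":0,"translation":[0,0,0],"delta_rot":[0,0,0]}]'
python3 - <<'E'
from plant import get_image,status
from meas import *
d={n:get_image(n) for n in("scene","side")};v=[d[n]["img"] for n in d]
a=cv2.resize(v[0][210:370,200:360],(400,400));b=cv2.resize(v[1][160:320,280:440],(400,400))
cv2.imwrite("pics/r1.png",np.hstack([a,b]))
for c in H:
  for n in d:
    try: ce,st=blob(d[n]["img"],c,APP[n][c]);print(c,n,ce.round(1),st[4])
    except Exception as e: print(c,n,'hidden')
E
```

```text
t: 8.2
eef_pos: [0.5875, -0.0737, 0.1149]
tcp_rot: [0.707, 0.707, -0.0, -0.0]
wrist_force: [0.7, -0.3, -0.6]
opening: 0.002
grasp_force: 0.0
t: 8.4
eef_pos: [0.5868, -0.0742, 0.1151]
tcp_rot: [0.707, 0.707, -0.001, -0.001]
wrist_force: [0.9, 0.2, 1.1]
opening: 0.001
grasp_force: 0.0
blue scene [345.7 296.2] 126
blue side [324.7 203.6] 63
yellow scene [236.7 237. ] 90
yellow side [365.1 304.4] 97
red scene [280.9 288.5] 111
red side [358.5 237.8] 71
green scene [460.2 280.2] 99
green side [242.6 186.6] 23
```

View pics/r1.png

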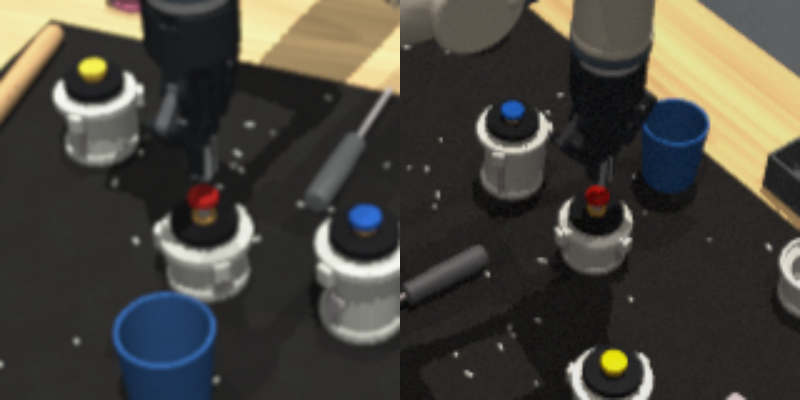

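Blue and yellow are visibly down on their gauges, and the tip is above red. Commanded z is about 115.5 mm, so red's stop, at 83 mm less about 2 mm for the pad, needs about −3.4 cm.

```bash
python3 -m crank '[{"grip":0,"translation":[0,0,-0.9],"delta_rot":[0,0,0]},{"grip":0,"translation":[0,0,-1.4],"delta_rot":[0,0,0]},{"grip":0,"translation":[0,0,-1.6],"delta_rot":[0,0,0]},{"grip":0,"translation":[0,0,-1.8],"delta_rot":[0,0,0]},{"grip":0,"translation":[0,0,-2.0],"delta_rot":[0,0,0]},{"grip":0,"translation":[0,0,-2.2],"delta_rot":[0,0,0]},{"grip":0,"translation":[0,0,-2.4],"delta_rot":[0,0,0]},{"grip":0,"translation":[0,0,-2.6],"delta_rot":[0,0,0]},{"grip":0,"translation":[0,0,-2.6],"delta_rot":[0,0,0]}]'
python3 -m crank '[{"grip":0,"translation":[0,0,-0.15],"delta_rot":[0,0,0]},{"grip":0,"translation":[0,0,-0.3],"delta_rot":[0,0,0]},{"grip":0,"translation":[0,0,-0.45],"delta_rot":[0,0,0]},{"grip":0,"translation":[0,0,-0.6],"delta_rot":[0,0,0]},{"grip":0,"translation":[0,0,-0.7],"delta_rot":[0,0,0]},{"grip":0,"translation":[0,0,-0.75],"delta_rot":[0,0,0]},{"grip":0,"translation":[0,0,-0.8],"delta_rot":[0,0,0]},{"grip":0,"translation":[0,0,-0.8],"delta_rot":[0,0,0]},{"grip":0,"translation":[0,0,-0.8],"delta_rot":[0,0,0]}]'
```

```text
t: 9.4
eef_pos: [0.5875, -0.074, 0.0898]
tcp_rot: [0.707, 0.707, 0.0, 0.0]
wrist_force: [0.1, 0.3, 1.8]
opening: -0.003
grasp_force: 1.0
t: 10.3
eef_pos: [0.5875, -0.074, 0.0819]
tcp_rot: [0.707, 0.707, 0.0, 0.0]
wrist_force: [0.1, -0.3, 2.8]
opening: 0.001
grasp_force: 1.3
```

```bash
python3 -m crank '[{"grip":0,"translation":[0,0,-0.05],"delta_rot":[0,0,0]},{"grip":0,"translation":[0,0,-0.1],"delta_rot":[0,0,0]},{"grip":0,"translation":[0,0,-0.1],"delta_rot":[0,0,0]},{"grip":0,"translation":[0,0,-0.1],"delta_rot":[0,0,0]}]'
```

```text
t: 10.7
eef_pos: [0.5875, -0.074, 0.0811]
tcp_rot: [0.707, 0.707, 0.0, 0.0]
wrist_force: [-0.8, 0.2, 4.6]
opening: -0.001
grasp_force: 2.5
```

The force rises at 81.1 mm, so red is on its stop. I'll retreat straight up and check.

```bash
python3 -m crank '[{"grip":0,"translation":[0,0,2],"delta_rot":[0,0,0]},{"grip":0,"translation":[0,0,6],"delta_rot":[0,0,0]},{"grip":0,"translation":[0,0,10],"delta_rot":[0,0,0]},{"grip":0,"translation":[0,0,14],"delta_rot":[0,0,0]},{"grip":0,"translation":[0,0,14],"delta_rot":[0,0,0]},{"grip":0,"translation":[0,0,14],"delta_rot":[0,0,0]},{"grip":0,"translation":[0,0,14],"delta_rot":[0,0,0]}]'
python3 - <<'E'
from plant import get_image
from meas import *
import pickle
d={n:get_image(n) for n in("scene","side")};d0=pickle.load(open("im.pkl","rb"))
cv2.imwrite("pics/end.png",d["scene"]["img"])
for c in H:
  for n in d:
    try:
      p0=blob(d0[n]["img"],c,APP[n][c])[0];p=blob(d[n]["img"],c,APP[n][c])[0]
      # drop: lower the initial head point until it projects on the new row
      P=np.linalg.inv(d[n]["pose"]);K=d[n]["mtx"];X=onplane(*ray(d0[n],p0),H[c][2]-.005)
      f=lambda z:(lambda q:q[:2]/q[2])(K@(P[:3,:3]@(X-[0,0,z])+P[:3,3]))
      z=np.linspace(-.005,.025,301);print(c,n,(p-p0).round(1),'drop mm',1e3*z[np.argmin([np.hypot(*(f(t)-p)) for t in z])])
    except Exception as e: print(c,n,'hidden')
E
```

```text
t: 11.4
eef_pos: [0.5868, -0.0739, 0.2183]
tcp_rot: [0.707, 0.707, -0.001, -0.001]
wrist_force: [-1.0, 0.4, -0.2]
opening: -0.002
grasp_force: 0.0
blue scene [-0.2  4.5] drop mm 11.9
blue side [-0.   3.1] drop mm 11.8
yellow scene [0.7 4.1] drop mm 12.0
yellow side [-0.2  3. ] drop mm 11.9
red scene [0.4 4.1] drop mm 11.3
red side [-0.3  2.9] drop mm 11.199999999999998
green scene [ 0.1 -0. ] drop mm -0.10000000000000026
green side [0. 0.] drop mm 0.0
```

View pics/end.png

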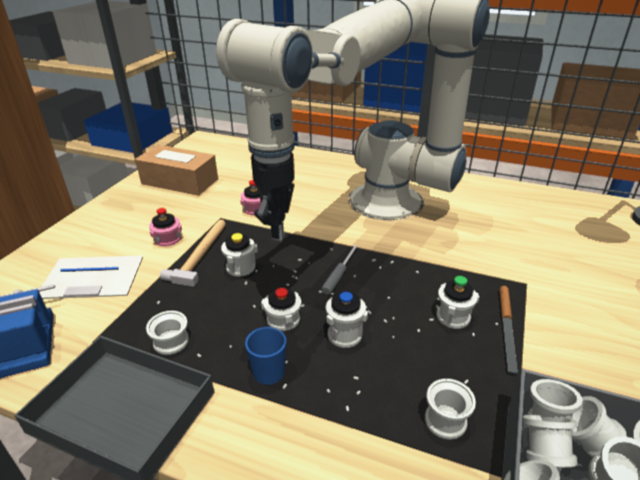

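All three plungers have dropped 11–12 mm from their 0–3 mm starts. Green is unchanged, nothing else has moved, and the arm is clear.

```bash
python3 -c "
from plant import job_done
print(job_done())"
```

```text
the job is handed in; nothing more can be done
None
```

I pressed the blue, yellow and red plungers to their stops in that order, with wrist force readings up to about 5 N. Green and everything else stayed put, and I handed the job in at about 11.5 s; no verdict was returned.

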